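Gauge a blind spacer: find its hole, turn it hole-up and hold it on the depth gauge

TASK

Pick the square brass spacer off its cradle, find which end has the deep blind hole and turn that end straight up; then raise it from below onto the hanging stylus of the blue depth gauge until the stylus stands on the bottom of the hole and is lifted about 8 mm, never driving it against its upper stop. Finish while still holding the spacer there in the gripper, upright and still, with nothing else carrying it, and leave the other things on the bench where they are.

Things in the scene. Friction and masses are not known exactly. Their poses are not given: they have to be found in the camera images.
- spacer: Brass block 32 x 32 mm, 64 mm long, about 0.15 kg, lying on its side on the cradle. Its x axis runs lengthwise and points out of the end with the deep hole; the other end (x = -32 mm) has a look-alike recess 16 mm across, only 4 mm deep. Origin: middle of the side lying underneath at the start; the centre is 16 mm from it along its z (up at the start). The hole may face the robot or either side.
- hole_mouth (a point): Centre of the mouth of the deep blind hole (16 mm across, 28 mm deep), on the spacer's end face at its x = +32 mm. Axes as the spacer's.
- hole_floor (a point): Centre of the deep hole's bottom, 28 mm inside the mouth. Axes as the spacer's.
- cradle: Fixed rest; origin: middle of its underside, on the bench. Black plinth 110 x 80 x 8 mm; on it a block 44 mm long (x) and 24 mm wide (y) with a rubber top 50 mm above the bench, on which the spacer lies along the cradle's x. The spacer overhangs 4 mm at each long side and 10 mm at each end, so fingers can straddle it, also tilted.
- gauge: Fixed depth gauge stand; origin: on the bench right under the stylus. Base plate 14 mm thick, x = -50 to +120 mm, 150 mm wide. Steel column 28 mm across, 364 mm tall, at x = +100 mm (side away from the robot). A 24 mm bar, 303 to 327 mm above the bench, joins it to the barrel. Bring the gripper in from the -x side, tilted about 45 degrees, to keep it clear of stylus and barrel.
- barrel (a point): Centre of the lower end of the upright blue barrel (34 mm across, 70 mm tall) from which the stylus hangs, 280 mm above the bench. In front of the barrel is a dial 56 mm across, 294 to 350 mm above the bench, out to 35 mm from the axis. Axes as the gauge's.
- stylus_tip (a point): Lower tip of the thin steel stylus (8 mm across at the tip, 6 mm above), 170 mm above the bench when it hangs free, 110 mm below the barrel. Axes as the gauge's.
- stylus (a joint): How far the stylus is lifted, in m: 0 hanging free, 0.020 at its upper stop. A light spring: it takes about 2.3 N to start it and 0.1 N more per mm.
- tray: Bystander: clear tray 150 x 110 mm, 22 mm high, with small parts in it. Origin: middle of its underside.
- jar: Bystander: jar 44 mm across, 60 mm high, blue cap. Origin: middle of its underside.
- lightbox: Bystander: white lamp controller box 90 x 130 mm, 50 mm high. Origin: middle of its underside.
- screwdriver: Bystander: screwdriver lying along its x axis. Origin: middle of its underside.

How it is judged:
By the outcome, as a careful person would: the job done as asked, in the order asked, and still so for the second after the job is handed in, while the arm keeps its last pose, push and grip.
It also fails if it takes over 70 s, if anything falls off the work surface, if the arm or the gripper's body presses on something with over 40 N, if the wrist force passes 120 N, or if a joint passes its speed limit or range.

ROBOT

A 7-joint arm with a two-finger parallel gripper is mounted at the origin on the work surface. World frame = base frame: x ahead of the robot, y to its left, z up, the work surface at z = 0. Lengths are in m, angles in rad, forces in N, time in s.
With the tool pointing down it reaches from about 0.4 to 0.925 m from the base axis. Payload 5.6 kg.
Tool frame: the origin (TCP) lies midway between the tips of the shut fingers; the grasp point (between the pads) lies 19 mm behind it (grasp_offset is the z of the grasp point in the tool frame, in m); z points along the fingers, y is the line along which they close (so a half turn about z gives the same grasp; the last joint's range is limited). The gripper opens to 85 mm and grips with 20 to 120 N. Pads are 22 mm wide; open, the fingers measure 114 mm over their backs; the gripper's body (76 mm by 85 mm) begins 54 mm behind the grasp point. The pads swing forward as they close: fully open they stand 13 mm farther back than shut.
Start: joints at [1.114, 0.468, -0.012, 1.603, 0.006, 1.071, -0.056], TCP at [0.261, -0.595, 0.231] pointing down, gripper open.
Joint ranges: [-2.53, 2.53], [-0.31, 2.02], [-1.57, 1.55], [0.28, 2.44], [-1.29, 4.43], [0.15, 1.84], [-2.92, 2.92]. Speed limits (rad/s): [2.57, 2.57, 3.14, 3.14, 3.14, 3.14, 3.14].

INTERFACE

Orientations are given as a unit quaternion [x, y, z, w].
In Python, from station import * gives the robot as it stands. Calls block until the motion is done:
- goto(position, orientation): joint-space move of the TCP to a pose.
- move_straight(position, rotation=None, feed=0.15): straight line of the TCP; rotation=None keeps the orientation; feed is the mean speed in m/s.
- move_joints(angles): joint-space move.
- command_gripper(opening, grasp_force=None): finger opening in m; grasp_force is the grip in N (None keeps the last); returns when the fingers have stopped.
- wait(seconds).
- ik(position, orientation): joint angles nearest the present ones, or None.
- state(): the state.
- get_image(name): name is "side" or "top" or "wrist"; returns (picture, depth): 384x512x3 uint8, red, green, blue; 384x512 float32, m along the optical axis (not along the pixel's ray), 0 where there is no reading.
- get_calibration(name): a dict with "fov_y" (degrees; the focal length in pixels is half the picture's height over the tangent of half this angle, whatever the lens; pixels are square), "cx", "cy" (the principal point, pixels), "k1" (the pictures are not rectified: a ray, as slopes to the right and down, at radius r is drawn at 1 + k1 r^2 times it, then the intrinsics apply), "rvec" (rotation vector, rad) and "tvec" (3), from world to camera coordinates, as OpenCV has them. Camera axes: x right, y down, z forward; pixel columns grow to the right and rows downward; lengths in m; the calibration is good to about 2 mm. A picture is of the moment at which its call begins: read the wrist's pose just before it. get_calibration takes no time and is no camera call; for the wrist camera it gives the pose at the moment of the call.
A pose or a line that the arm cannot do raises MotionError and nothing moves.
- hand_in(): hands the job in; it is judged then, once.
Trained networks look in the newest picture that a camera, given by its name, has taken for a name from the list of things; names that differ only in an ending like _2 or _b are one class to them, and where a whole thing is asked for, a point or a joint stands for the part that bears it (a point fixed in the world has none). Each returns a list of dicts, best first, with "score" (0 to 1); they miss things now and then, are a little off and sometimes report something else, mostly with a low value. They report only what shows in the picture. A call takes as long as a camera call.
- silhouettes(camera, query): "mask" (384x512 bool, what is visible of it) and "uv" ([column, row] in pixels, amid what is visible of it).
- pinpoint(camera, query): "uv" ([column, row] in pixels: a listed point, or the origin of a listed thing).
The state is a dict: "clock": time; "q": joint angles; "joint_velocities": joint speeds; "joint_efforts": joint torques, N m; "tcp_pos": TCP position; "eef_rot": TCP orientation; "ft_force": force on the tool from outside, world axes, zero at the start; "wrist_torque": the same for the moment, N m; "finger_gap": finger opening in m; "grip_force": force on a finger pad.
Only numpy, scipy, OpenCV 4.12 (cv2) and the standard library are available. Lean on these libraries where they do the work, as an engineer would, in place of code of your own. Each camera call takes 0.05 s, during which the arm holds its last target. There are 200 camera calls.

## Working session

There is one attempt and no reset: what is moved stays moved. The work goes in short steps, each a Python script; the robot and the scene stay as the last script left them, time stands still between calls to the robot, and variables do not carry over. Pictures are saved under pics/ and viewed, at most 10 in all, crops included, and the job is handed in when it is done.

```bash
mkdir -p pics; ls; cat > h.py <<'E'
import numpy as np, cv2
from scipy.spatial.transform import Rotation as R
from station import *
def cal(n):
    c=get_calibration(n); f=192/np.tan(np.radians(c["fov_y"])/2)
    K=np.array([[f,0,c["cx"]],[0,f,c["cy"]],[0,0,1]]); D=np.array([c["k1"],0,0,0,0.])
    return K,D,cv2.Rodrigues(np.array(c["rvec"],float))[0],np.array(c["tvec"],float)
def rays(n,uv,C=None):
    K,D,Rm,t=C or cal(n)
    p=cv2.undistortPoints(np.array(uv,float).reshape(-1,1,2),K,D)[:,0]
    d=np.c_[p,np.ones(len(p))]@Rm   # depth-1 ray in world
    return -Rm.T@t,d
def at_z(n,uv,z,C=None):
    o,d=rays(n,uv,C); return o+d*((z-o[2])/d[:,2:])
def cloud(n,mask,depth,C=None):
    v,u=np.nonzero(mask&(depth>0)); o,d=rays(n,np.c_[u,v],C); return o+d*depth[v,u][:,None]
def proj(n,P,C=None):
    K,D,Rm,t=C or cal(n)
    return cv2.projectPoints(np.array(P,float).reshape(-1,1,3),cv2.Rodrigues(Rm)[0],t,K,D)[0][:,0]
def save(n,img): cv2.imwrite("pics/"+n+".png",img[:,:,::-1])
E
python3 - <<'E'
from h import *
ims={}
for n in("top","side"):
    im,d=get_image(n); ims[n]=im; np.save(n+"_d.npy",d)
    save(n,im)
    C=cal(n); print(n,"cam at",(-C[2].T@C[3]).round(3), C[2][2].round(2))
    for q in("spacer","hole_mouth","cradle","gauge","barrel","stylus_tip","tray","jar","lightbox","screwdriver"):
        pp=pinpoint(n,q)[:2]; print(q,[(np.round(p["uv"],1).tolist(),round(p["score"],2)) for p in pp])
print(state()["clock"])
E
```

```text
pics
station.py
top cam at [ 0.331 -0.013  1.34 ] [ 0.12  0.01 -0.99]
spacer [([220.1, 153.1], 0.61)]
hole_mouth [([211.9, 158.0], 0.47)]
cradle [([252.8, 213.7], 0.7), ([221.5, 151.5], 0.62)]
gauge [([316.8, 157.6], 0.68), ([212.3, 159.4], 0.44)]
barrel [([330.5, 134.3], 0.82)]
stylus_tip [([217.6, 154.8], 0.5)]
tray [([142.9, 173.1], 0.55), ([329.8, 133.3], 0.22)]
jar [([252.9, 212.5], 0.64)]
lightbox [([380.2, 182.5], 0.65)]
screwdriver []
side cam at [-0.079  0.82   1.182] [ 0.41 -0.58 -0.7 ]
spacer [([187.9, 226.8], 0.62)]
hole_mouth [([186.8, 232.3], 0.73)]
cradle [([190.8, 239.0], 0.66)]
gauge [([251.4, 175.2], 0.74)]
barrel [([253.4, 109.2], 0.94)]
stylus_tip [([144.1, 316.1], 0.53), ([251.9, 141.2], 0.49)]
tray [([143.6, 316.4], 0.88), ([266.1, 243.6], 0.5)]
jar [([262.1, 242.0], 0.75), ([192.1, 237.1], 0.65)]
lightbox [([310.3, 150.4], 0.73), ([189.9, 222.3], 0.36)]
screwdriver [([354.0, 166.9], 0.83)]
1.1
```

View pics/top.png

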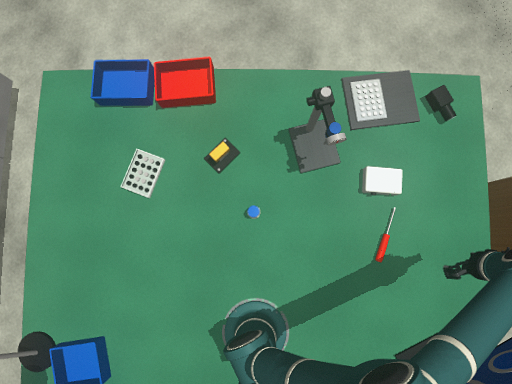

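View pics/side.png

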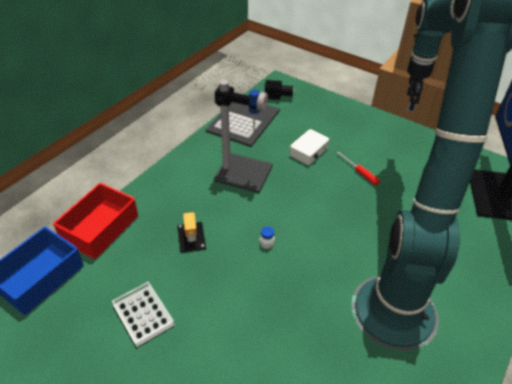

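```bash
cat > loc.py <<'E'
from h import *
def rect(P):
    r=cv2.minAreaRect(P[:,:2].astype(np.float32)); return np.round(r[0],4),np.round(r[1],4),round(r[2],2)
for n in("top","side"):
    im,d=get_image(n); C=cal(n)
    for q in("spacer","cradle","gauge","barrel"):
        for s in silhouettes(n,q)[:1]:
            P=cloud(n,s["mask"],d,C)
            print(n,q,round(s["score"],2),s["mask"].sum(),"z pct",np.percentile(P[:,2],[2,50,98]).round(3),"xy med",np.median(P,0).round(3))
            if q=="spacer":
                T=P[(P[:,2]>.074)&(P[:,2]<.092)]; print(" top face",len(T),rect(T),T.mean(0).round(4))
            if q=="cradle":
                T=P[(P[:,2]>-.002)&(P[:,2]<.016)]; print(" plinth",rect(T))
            if q=="gauge":
                T=P[(P[:,2]>.006)&(P[:,2]<.022)]; print(" base",len(T),rect(T))
                T=P[(P[:,2]>.03)&(P[:,2]<.27)]; print(" col",len(T), len(T) and np.median(T,0).round(3))
                T=P[(P[:,2]>.352)]; print(" coltop",len(T), len(T) and T.mean(0).round(4))
    if n=="top": print("barrel pin z.28",at_z(n,[330.5,134.3],.28,C).round(3),"gauge pin",at_z(n,[316.8,157.6],.0,C).round(3))
    else: print("barrel pin",at_z(n,[253.4,109.2],.28,C).round(3),"tip",at_z(n,[251.9,141.2],.17,C).round(3),"gauge",at_z(n,[251.4,175.2],0,C).round(3),"mouth",at_z(n,[186.8,232.3],.066,C).round(3))
    save(n+"_z",cv2.resize(im[100:260,150:350] if n=="top" else im[70:260,160:300],None,fx=3,fy=3,interpolation=cv2.INTER_CUBIC))
print(get_calibration("wrist")); s=state(); print(s["tcp_pos"],s["eef_rot"],s["clock"]); C=cal("wrist")
T=R.from_quat(s["eef_rot"]).as_matrix()
print("cam in tool",(T.T@(-C[2].T@C[3]-s["tcp_pos"])).round(4)); print((C[2]@T).round(3))
E
python3 loc.py
```

```text
top spacer 0.5 210 z pct [0.053 0.08  0.085] xy med [0.612 0.132 0.08 ]
 top face 177 (array([0.6143, 0.134 ]), array([0.0329, 0.0633]), 45.97) [0.6144 0.1332 0.0808]
top cradle 0.72 434 z pct [0.    0.007 0.035] xy med [0.606 0.119 0.007]
 plinth (array([0.617 , 0.1312]), array([0.0815, 0.1127]), 46.38)
top gauge 0.78 2766 z pct [0.007 0.015 0.361] xy med [ 0.661 -0.191  0.015]
 base 1594 (array([ 0.6566, -0.1985]), array([0.1715, 0.1484]), 16.88)
 col 187 [ 0.709 -0.176  0.154]
 coltop 90 [ 0.715  -0.1826  0.3609]
top barrel 0.7 2888 z pct [0.005 0.015 0.361] xy med [ 0.661 -0.191  0.015]
barrel pin z.28 [[ 0.624 -0.209  0.28 ]] gauge pin [[ 0.614 -0.21   0.   ]]
side spacer 0.54 225 z pct [0.054 0.082 0.087] xy med [0.61  0.145 0.082]
 top face 174 (array([0.6196, 0.1367]), array([0.0304, 0.0645]), 48.23) [0.6175 0.1384 0.0825]
side cradle 0.61 580 z pct [0.003 0.009 0.03 ] xy med [0.608 0.145 0.009]
 plinth (array([0.6202, 0.1328]), array([0.0809, 0.1146]), 46.47)
side gauge 0.57 2813 z pct [0.007 0.022 0.354] xy med [ 0.678 -0.182  0.022]
 base 1359 (array([ 0.7162, -0.3417]), array([0.1795, 0.4729]), 20.97)
 col 466 [ 0.716 -0.173  0.155]
 coltop 80 [ 0.6947 -0.1854  0.359 ]
side barrel 0.87 2858 z pct [0.003 0.021 0.355] xy med [ 0.678 -0.182  0.021]
barrel pin [[ 0.633 -0.216  0.28 ]] tip [[ 0.621 -0.194  0.17 ]] gauge [[ 0.631 -0.209  0.   ]] mouth [[0.604 0.164 0.066]]
{'fov_y': 67.59173718136336, 'cx': 259.78128058902877, 'cy': 189.50869390812912, 'k1': -0.052754164914224834, 'rvec': array([-2.43010539,  1.58910193,  0.21998604]), 'tvec': array([-0.64933316, -0.03565503,  0.37804455])}
[ 0.26133936 -0.59517027  0.23129468] [ 9.78678260e-01  2.05399276e-01 -1.58726150e-05  3.16208376e-05] 1.6
cam in tool [ 0.0675 -0.0005 -0.1421]
[[-0.001  1.     0.   ]
 [-0.962 -0.001 -0.271]
 [-0.271 -0.001  0.962]]
```

View pics/top_z.png

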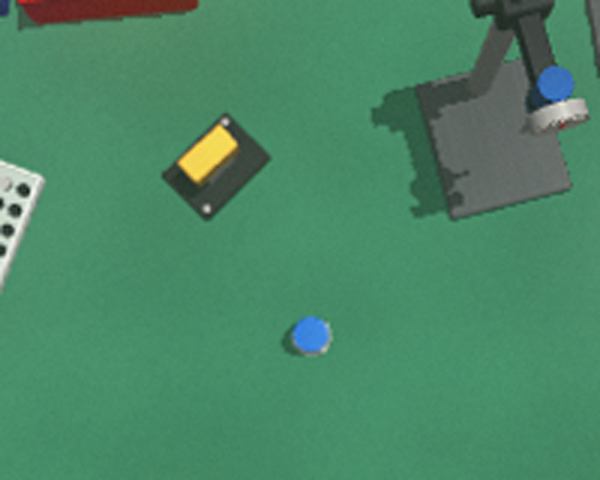

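```bash
cat >> h.py <<'E'
def tool(yaw,pitch,camup=1):
    "tool z along yaw, pitch (deg) below horizontal; tool x on the upper side if camup=1"
    y,p=np.radians([yaw,pitch]); Hd=np.array([np.cos(y),np.sin(y),0]); U=np.array([0,0,1.])
    z=np.cos(p)*Hd-np.sin(p)*U; x=camup*(np.sin(p)*Hd+np.cos(p)*U)
    return R.from_matrix(np.c_[x,np.cross(z,x),z])
CT=np.array([.0675,-.0005,-.1421]); VT=np.array([-.271,-.001,.962])
E
python3 - <<'E'
from h import *
S=np.array([.617,.133,.066])
for yaw in(-46,-30,-15,0):
  sd=np.array([np.cos(np.radians(-46)),np.sin(np.radians(-46)),0])
  mouth=S-.032*sd
  for pitch in(25,35,45):
    for dist in(.2,.26):
      r=tool(yaw,pitch); p=mouth-dist*r.apply(VT)-r.apply(CT)
      q=ik(p,r.as_quat()); print("view",yaw,pitch,dist,p.round(3),None if q is None else np.round(q,2))
for pitch in(35,45,55):
    r=tool(-46,pitch); q=ik(S+.019*r.as_matrix()[:,2],r.as_quat()); print("grasp",pitch,None if q is None else np.round(q,2))
    for yaw in (17,0,-15):
      r=tool(yaw,pitch,-1); q=ik(np.array([.623,-.209,.174])+.019*r.as_matrix()[:,2],r.as_quat()); print("final",pitch,yaw,None if q is None else np.round(q,2))
for p,y in(((.2,-.38,.42),-60),((.42,-.02,.45),0)):
    r=tool(y,89.9);q=ik(p,r.as_quat()); print(p,None if q is None else np.round(q,2))
E
```

```text
view -46 25 0.2 [0.559 0.192 0.075] [-0.53  0.9  -0.46  1.96  1.5   1.51  1.88]
view -46 25 0.26 [0.527 0.225 0.114] [-0.45  0.91 -0.68  1.95  1.48  1.69  1.9 ]
view -46 35 0.2 [0.56  0.191 0.084] [-0.31  0.87 -0.68  1.97  1.51  1.47  1.99]
view -46 35 0.26 [0.534 0.218 0.13 ] [-0.23  0.88 -0.89  1.96  1.49  1.65  2.02]
view -46 45 0.2 [0.563 0.188 0.092] [-0.09  0.87 -0.89  1.96  1.5   1.45  2.12]
view -46 45 0.26 [0.543 0.209 0.144] [-0.01  0.9  -1.11  1.95  1.48  1.63  2.15]
view -30 25 0.2 [0.55  0.181 0.075] [-0.69  0.8  -0.23  2.19  1.71  1.27  1.78]
view -30 25 0.26 [0.511 0.204 0.114] [-0.6   0.75 -0.45  2.21  1.63  1.42  1.84]
view -30 35 0.2 [0.552 0.18  0.084] [-0.81  0.66 -0.01  2.2   1.59  0.93  1.92]
view -30 35 0.26 [0.519 0.199 0.13 ] [-0.71  0.56 -0.23  2.21  1.49  1.07  2.02]
view -30 45 0.2 [0.555 0.178 0.092] [-0.55  0.58 -0.23  2.16  1.5   0.86  2.16]
view -30 45 0.26 [0.53  0.193 0.144] [-0.07  0.64 -0.89  2.15  1.52  1.24  2.25]
view -15 25 0.2 [0.545 0.169 0.075] [-0.81  0.77 -0.01  2.37  2.06  1.14  1.57]
view -15 25 0.26 [0.501 0.18  0.114] [-0.73  0.67 -0.2
[... 714 characters left out ...]
  1.87  0.2   0.85]
final 35 0 [ 1.42  1.06 -1.32  2.18  2.41  0.55  0.08]
final 35 -15 [ 1.29  1.04 -1.33  2.22  2.41  0.89 -0.17]
grasp 45 [-1.44  1.24  1.22  2.02 -0.85  0.42 -2.31]
final 45 17 [ 1.35  0.83 -1.13  2.02  0.96  0.17  1.56]
final 45 0 [ 1.37  0.95 -1.32  2.11  1.93  0.52  0.42]
final 45 -15 [ 1.27  0.94 -1.32  2.14  2.05  0.78  0.04]
grasp 55 [ 0.13  0.91 -0.9   1.9   1.53  1.24  2.32]
final 55 17 [ 1.19  0.69 -0.98  1.95  0.5   0.31  1.9 ]
final 55 0 [ 1.01  0.55 -0.8   2.03  0.94  0.2   1.1 ]
final 55 -15 [ 0.68  0.44 -0.49  2.07  1.27  0.19  0.4 ]
(0.2, -0.38, 0.42) [ 0.84 -0.08  0.16  1.84  0.01  1.37 -1.62]
(0.42, -0.02, 0.45) [ 0.61 -0.08 -0.59  1.77 -0.04  1.44 -1.54]
```

```bash
python3 - <<'E'
from h import *
s=state(); goto([.2,-.38,.42],s["eef_rot"]); goto([.40,-.0,.42],s["eef_rot"])
yaw=-46; sd=np.array([np.cos(np.radians(yaw)),np.sin(np.radians(yaw)),0]); mouth=np.array([.617,.133,.066])-.032*sd
r=tool(yaw,25); p=mouth-.26*r.apply(VT)-r.apply(CT)
up=p+np.array([-.03,.03,.16])
for a in(up,p):
    print(ik(a,r.as_quat())); goto(a,r.as_quat())
C=cal("wrist"); im,d=get_image("wrist"); np.save("w1_d.npy",d); save("w1",im)
for q in("hole_mouth","spacer","hole_floor"): print(q,[(np.round(k["uv"],1).tolist(),round(k["score"],2)) for k in pinpoint("wrist",q)])
print(proj("wrist",mouth,C)); 
ms=silhouettes("wrist","spacer")[0]["mask"]; P=cloud("wrist",ms,d,C)
# end face: signed distance along outward normal
Q=P[(P[:,2]<.079)&(P[:,2]>.052)]; e=-(Q-mouth)@sd
print("outward dist pct",np.percentile(e,[1,5,10,25,50,75,95]).round(4))
T=P[P[:,2]>.079]; print(len(T),cv2.minAreaRect(T[:,:2].astype(np.float32)),T.mean(0).round(4))
np.savez("w1.npz",P=P); print(state()["clock"])
E
```

```text
[-0.38113505  0.68725311 -0.89079627  1.9120579   1.35156173  1.83673508
  2.12036602]
[-0.40527074  0.93906755 -0.74091292  1.94961615  1.51247585  1.74271065
  1.90367771]
hole_mouth [([263.0, 190.6], 0.84)]
spacer [([258.8, 188.3], 0.74)]
hole_floor [([256.5, 170.5], 0.9)]
[[258.50697051 189.95481055]]
outward dist pct [-0.018  -0.0144 -0.0098 -0.0008  0.0004  0.0009  0.0014]
1339 ((0.6156643033027649, 0.13386498391628265), (0.03196590393781662, 0.06569352000951767), 44.658084869384766) [0.6128 0.1366 0.0814]
7.9917
```

View pics/w1.png

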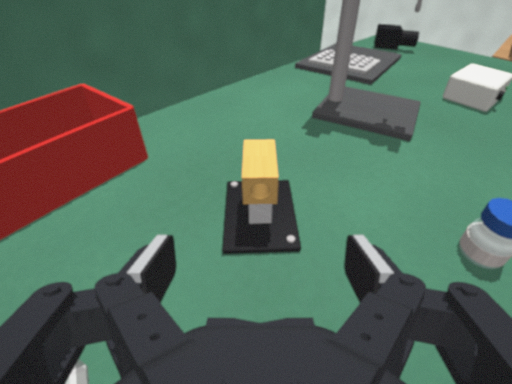

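```bash
python3 - <<'E'
from h import *
P=np.load("w1.npz")["P"]; sd=np.array([np.cos(np.radians(-45)),np.sin(np.radians(-45)),0]); c0=np.array([.6157,.1339,0])
a=(P-c0)@sd; F=P[(abs(a+.032)<.003)&(P[:,2]<.078)]
m=F.mean(0); n=np.linalg.svd(F-m)[2][2]; n*=np.sign(n@sd); print("end face",len(F),n.round(3),np.degrees(np.arctan2(n[1],n[0])))
T=P[(P[:,2]>.0795)]; w=T[:,:2]-T[:,:2].mean(0); l=np.linalg.svd(w,full_matrices=False)[2][0]; print("pca",np.degrees(np.arctan2(l[1],l[0])))
# edges: per-slice mid of the lateral extent
lat=np.array([-sd[1],sd[0],0]); A=(T-c0)@sd; L=(T-c0)@lat
k=np.arange(-.024,.026,.006); mid=[(np.percentile(L[abs(A-x)<.003],2)+np.percentile(L[abs(A-x)<.003],98))/2 for x in k]
f=np.polyfit(k,mid,1); yaw=-45+np.degrees(f[0]); print("slices",yaw,f,"A range",np.percentile(A,[1,99]), "face a",((m-c0)@sd))
print(np.round(mid,4))
c=c0+np.array([0,0,.066])
r=tool(yaw,45); z=r.as_matrix()[:,2]; g=c+.021*z
for p in(g-.1*z,g): print(p.round(3),np.round(ik(p,r.as_quat()),2))
E
```

```text
end face 630 [ 0.706 -0.708  0.004] -45.07193572182463
pca 134.53709918233326
slices -45.52255847214511 [-9.12036587e-03 -4.47590416e-05] A range [-0.03171266  0.03145786] face a -0.031021062295561928
[ 0.0001  0.0001  0.0003 -0.     -0.0003 -0.0002  0.0001  0.0001 -0.0006]
[0.577 0.174 0.122] [-0.06  0.8  -0.88  1.96  1.46  1.4   2.19]
[0.626 0.123 0.051] [-0.01  0.91 -0.77  1.94  1.62  1.31  2.17]
```

```bash
python3 - <<'E'
from h import *
c=np.array([.616,.1335,.066]); r=tool(-45.2,45); z=r.as_matrix()[:,2]; g=c+.021*z
command_gripper(.085,60); goto(g-.1*z,r.as_quat()); move_straight(g,feed=.08)
print(state()["ft_force"].round(1) if hasattr(state()["ft_force"],"round") else state()["ft_force"])
command_gripper(0,60); s=state(); print(s["finger_gap"],s["grip_force"],np.round(s["ft_force"],1))
move_straight(g+[0,0,.15],feed=.12); s=state(); print(s["finger_gap"],s["grip_force"],np.round(s["ft_force"],1),s["q"].round(2),s["clock"])
im,_=get_image("wrist"); save("w2",im[120:])
st=np.array([.623,-.209,0])
for pitch in(40,45,50):
  for yaw in(17,5,-10,-25):
    rr=tool(yaw,pitch,-1); zz=rr.as_matrix()[:,2]
    for h,b in((.115,0),(.174,0),(.115,.12)):
        q=ik(st+[0,0,h]+(.021)*zz-b*np.array([np.cos(np.radians(yaw)),np.sin(np.radians(yaw)),0]),rr.as_quat()); print(pitch,yaw,h,b,None if q is None else q.round(2))
C=cal("top");print("jar",at_z("top",[252.9,212.5],.03,C).round(3))
E
```

```text
[-1.2 -0.2  0.4]
0.03136471006481733 59.29812236689031 [-0.3  1.5  2. ]
0.0315902856161783 59.30602236650884 [ 0.7 -0.4 -1.8] [ 0.09  0.67 -0.91  1.91  1.41  1.34  2.42] 12.025
40 17 0.115 0 [ 1.46  1.24 -1.32  2.06  1.85  0.38  0.98]
40 17 0.174 0 [ 1.46  1.06 -1.33  2.05  1.57  0.3   1.12]
40 17 0.115 0.12 [ 1.73  1.19 -1.32  2.21  1.66  0.29  1.26]
40 5 0.115 0 [ 1.36  1.09 -1.21  2.13  2.36  0.45  0.2 ]
40 5 0.174 0 [ 1.4   0.96 -1.27  2.12  2.14  0.38  0.32]
40 5 0.115 0.12 [ 1.65  1.14 -1.3   2.34  2.37  0.46  0.33]
40 -10 0.115 0 [ 1.19  0.95 -1.09  2.19  2.5   0.67 -0.3 ]
40 -10 0.174 0 [ 1.22  0.79 -1.13  2.18  2.35  0.56 -0.26]
40 -10 0.115 0.12 None
40 -25 0.115 0 [ 0.91  0.78 -0.87  2.2   2.4   0.81 -0.67]
40 -25 0.174 0 [ 0.9   0.6  -0.85  2.19  2.27  0.66 -0.63]
40 -25 0.115 0.12 None
45 17 0.115 0 [ 1.43  1.2  -1.33  2.03  1.68  0.46  1.1 ]
45 17 0.174 0 [ 1.36  0.85 -1.15  2.02  1.07  0.19  1.47]
45 17 0.115 0.12 [ 1.69  1.15 -1.34  2.19  1.53  0.37  1.32]
45 5 0.115 0 [ 1.26  0.91 -1.07  2.1   2.25  0.32  0.16]
45 5 0.174 0 [ 1.25  0.73 -1.04  2.09  2.01  0.18  0.26]
[... 457 characters left out ...]
01  1.15  0.17  1.38]
50 17 0.174 0 [ 1.32  0.83 -1.16  1.98  0.96  0.3   1.55]
50 17 0.115 0.12 [ 1.59  0.94 -1.2   2.17  1.24  0.27  1.48]
50 5 0.115 0 [ 1.1   0.75 -0.87  2.07  2.07  0.17  0.19]
50 5 0.174 0 [ 1.36  0.96 -1.33  2.04  1.6   0.52  0.79]
50 5 0.115 0.12 [ 1.47  0.8  -1.11  2.28  2.13  0.25  0.29]
50 -10 0.115 0 [ 1.06  0.77 -0.94  2.11  2.11  0.45 -0.11]
50 -10 0.174 0 [ 0.86  0.5  -0.66  2.1   1.98  0.19 -0.16]
50 -10 0.115 0.12 [ 1.34  0.8  -1.17  2.36  2.24  0.59 -0.16]
50 -25 0.115 0 [ 0.81  0.65 -0.73  2.12  2.06  0.54 -0.45]
50 -25 0.174 0 [ 0.8   0.51 -0.71  2.1   1.81  0.44 -0.26]
50 -25 0.115 0.12 [ 0.79  0.52 -0.74  2.38  2.22  0.6  -0.76]
jar [[0.41  0.016 0.03 ]]
```

View pics/w2.png

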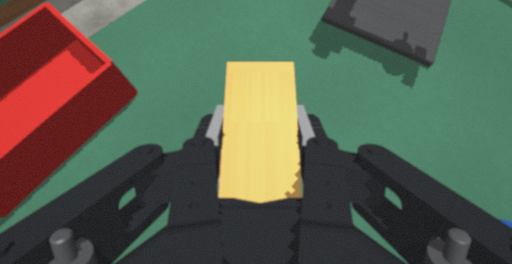

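```bash
python3 - <<'E'
from h import *
s=state(); r0=R.from_quat(s["eef_rot"])
goto([.47,.11,.40],s["eef_rot"]); print(state()["q"].round(2))
def seq(sg,t): return tool(-45.2+45.2*t,45)*R.from_rotvec([0,0,sg*np.pi*t])
for sg in(1,-1):
    q=ik(np.array([.46,.05,.40]),seq(sg,.3).as_quat()); print(sg,None if q is None else q.round(2))
P=lambda t:np.array([.47-.03*t,.11-.25*t,.40])
q0=state()["q"]; best=None
for sg in(1,-1):
    q=ik(P(.25),seq(sg,.25).as_quat())
    if q is not None and(best is None or abs(q-q0).max()<best[0]): best=(abs(q-q0).max(),sg)
print(best); sg=best[1]
for t in(.25,.5,.75,1):
    r=seq(sg,t).as_quat(); q=ik(P(t),r); print(t,None if q is None else q.round(2))
    if q is None: break
    if abs(q-state()["q"]).max()>1.6: print("big"); break
    goto(P(t),r)
s=state(); print(s["tcp_pos"],s["finger_gap"],s["clock"],np.round(s["ft_force"],1))
E
```

```text
[ 0.45  0.07 -1.23  1.99  0.9   1.29  2.79]
1 [ 0.23 -0.24 -0.72  2.18  0.7   0.85  2.32]
-1 [ 0.23 -0.24 -0.72  2.18  0.7   0.85 -2.08]
(np.float64(0.5177505497693995), 1)
0.25 [ 0.21 -0.22 -0.72  2.16  0.73  0.89  2.42]
0.5 None
[0.46267989 0.04752735 0.39928174] 0.03166483040648508 13.6333 [ 1.   0.6 -2.3]
```

```bash
python3 - <<'E'
from h import *
def seq(t): return tool(-45.2+45.2*t,45)*R.from_rotvec([0,0,np.pi*t])
for t,ps in((.5,[(.5,0,.38),(.5,0,.32),(.52,0,.28),(.54,.02,.35)]),(1,[(.5,-.08,.36),(.5,-.08,.3),(.52,-.06,.26),(.48,-.12,.25),(.46,-.2,.3),(.5,-.2,.136),(.5,-.209,.103)])):
  for p in ps:
    q=ik(np.array(p),seq(t).as_quat()); print(t,p,None if q is None else q.round(2))
E
```

```text
0.5 (0.5, 0, 0.38) [ 0.34 -0.23 -0.6   2.23  0.67  0.56  1.98]
0.5 (0.5, 0, 0.32) [ 0.42 -0.13 -0.72  2.31  0.96  0.49  1.66]
0.5 (0.52, 0, 0.28) [ 0.44  0.01 -0.78  2.32  1.27  0.53  1.35]
0.5 (0.54, 0.02, 0.35) [ 0.37 -0.07 -0.72  2.19  0.93  0.59  1.7 ]
1 (0.5, -0.08, 0.36) [ 0.02 -0.25  0.12  2.33 -0.26  0.3   1.94]
1 (0.5, -0.08, 0.3) [ 0.18 -0.15 -0.01  2.41 -0.84  0.16  2.52]
1 (0.52, -0.06, 0.26) None
1 (0.48, -0.12, 0.25) None
1 (0.46, -0.2, 0.3) [-0.44 -0.29  0.92  2.41 -0.59  0.26  2.63]
1 (0.5, -0.2, 0.136) [ 1.6   0.85 -1.31  2.38  2.26  0.42  0.11]
1 (0.5, -0.209, 0.103) [ 1.61  1.04 -1.32  2.38  2.27  0.55  0.24]
```

```bash
python3 - <<'E'
from h import *
def seq(t): return tool(-45.2+45.2*t,45)*R.from_rotvec([0,0,np.pi*t])
goto([.54,.02,.33],seq(.5).as_quat()); print(state()["q"].round(2))
for t,p in((.65,(.53,-.02,.27)),(.8,(.52,-.06,.22)),(.9,(.51,-.09,.18)),(1,(.50,-.12,.15))):
    q=ik(np.array(p),seq(t).as_quat()); print(t,None if q is None else q.round(2))
    if q is None or abs(q-state()["q"]).max()>.9: break
    goto(p,seq(t).as_quat())
s=state(); print(s["tcp_pos"],s["finger_gap"],s["clock"],np.round(s["ft_force"],1))
E
```

```text
[ 0.38 -0.03 -0.74  2.22  1.02  0.58  1.6 ]
0.65 [ 0.46  0.01 -0.68  2.35  1.41  0.35  0.91]
0.8 [ 0.64  0.1  -0.68  2.44  2.28  0.24 -0.19]
[ 0.53080392 -0.01904037  0.27118027] 0.031165148944199098 15.125 [-1.4 -0.4 -0.8]
```

```bash
python3 - <<'E'
from h import *
def seq(t): return tool(-45.2+45.2*t,45)*R.from_rotvec([0,0,np.pi*t])
for t,p in((.73,(.535,-.03,.24)),(.8,(.53,-.05,.21)),(.9,(.52,-.08,.18)),(1,(.51,-.11,.15)),(1,(.52,-.16,.13))):
    q=ik(np.array(p),seq(t).as_quat()); print(t,None if q is None else q.round(2))
    if q is None or abs(q-state()["q"]).max()>1.2: break
    goto(p,seq(t).as_quat())
s=state(); print(s["tcp_pos"],s["finger_gap"],s["clock"],np.round(s["ft_force"],1))
im,d=get_image("top"); save("t3",cv2.resize(im[90:250,180:380],None,fx=3,fy=3))
im,d=get_image("side"); save("s3",cv2.resize(im[60:260,160:360],None,fx=3,fy=3))
E
```

```text
0.73 [ 0.48  0.08 -0.64  2.39  1.79  0.3   0.38]
0.8 [ 0.58  0.15 -0.66  2.43  2.25  0.29 -0.17]
0.9 None
[ 0.53068662 -0.04969661  0.21091941] 0.03153015203717737 16.2833 [-0.   1.3 -2.2]
```

View pics/s3.png

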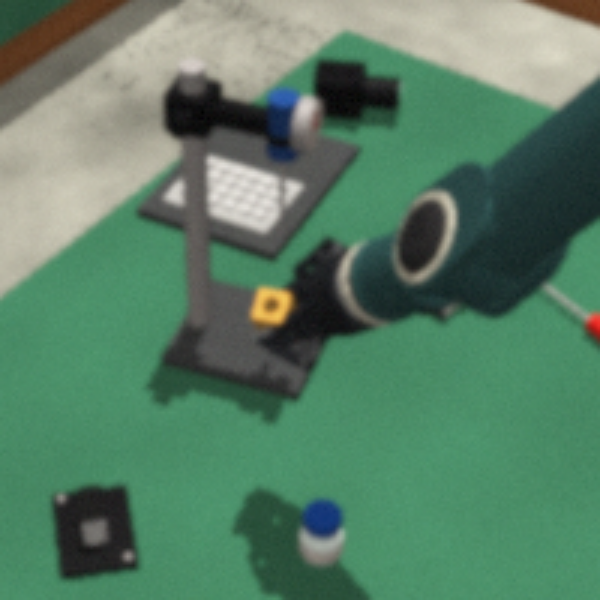

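```bash
python3 - <<'E'
from h import *
def o(y,rl,p=45): return (tool(y,p)*R.from_rotvec([0,0,np.radians(rl)])).as_quat()
for y,rl,p in((-12,155,(.54,-.065,.18)),(-14,168,(.55,-.08,.15)),(-15,180,(.55,-.10,.13)),(-15,180,(.56,-.15,.115))):
    q=ik(np.array(p),o(y,rl)); print(rl,None if q is None else q.round(2))
    if q is None or abs(q-state()["q"]).max()>1.2: break
    goto(p,o(y,rl))
s=state(); print(s["tcp_pos"],s["finger_gap"],s["clock"],np.round(s["ft_force"],1))
for yaw in(-15,-5,5):
  for h in(.105,.174):
    r=tool(yaw,45,-1); q=ik(np.array([.623,-.209,h])+.021*r.as_matrix()[:,2],r.as_quat()); print(yaw,h,None if q is None else q.round(2))
E
```

```text
155 [ 0.6   0.27 -0.7   2.42  2.27  0.43 -0.39]
168 [ 0.65  0.4  -0.74  2.41  2.31  0.55 -0.62]
180 [ 0.73  0.48 -0.79  2.41  2.37  0.61 -0.83]
180 [ 0.83  0.54 -0.75  2.37  2.51  0.57 -0.83]
[ 0.56038153 -0.15099605  0.11608741] 0.0316134016279239 17.675 [-0.9 -0.  -1.7]
-15 0.105 [ 0.83  0.67 -0.66  2.17  2.56  0.48 -0.74]
-15 0.174 [ 0.8   0.49 -0.62  2.16  2.41  0.32 -0.68]
-5 0.105 [ 0.94  0.7  -0.71  2.15  2.78  0.35 -0.74]
-5 0.174 [ 0.96  0.54 -0.72  2.14  2.67  0.2  -0.7 ]
5 0.105 [ 1.06  0.75 -0.78  2.11  3.01  0.22 -0.74]
5 0.174 [ 1.26  0.74 -1.07  2.09  1.98  0.2   0.31]
```

```bash
python3 - <<'E'
from h import *
C=cal("wrist"); im,d=get_image("wrist"); np.save("w4_d.npy",d); save("w4",im)
for q in("stylus_tip","barrel","hole_mouth","gauge"):
    for k in pinpoint("wrist",q)[:2]:
        u=np.array(k["uv"]); z={"stylus_tip":.17,"barrel":.28,"hole_mouth":.132,"gauge":0}[q]
        print(q,u.round(1),round(k["score"],2),at_z("wrist",u,z,C).round(4))
for q in("stylus_tip","stylus"):
    for k in silhouettes("wrist",q)[:1]:
        P=cloud("wrist",k["mask"],d,C); print(q,k["score"],k["mask"].sum(),np.percentile(P,[2,50,98],axis=0).round(3))
print("expected tip px",proj("wrist",[.623,-.209,.17],C))
for n in("top","side"):
    Cc=cal(n); get_image(n)
    for q,z in(("barrel",.28),("stylus_tip",.17)):
        for k in pinpoint(n,q)[:2]: print(n,q,np.round(k["uv"],1),round(k["score"],2),at_z(n,k["uv"],z,Cc).round(4))
s=state();print(s["tcp_pos"],R.from_quat(s["eef_rot"]).as_matrix()[:,2])
E
```

```text
hole_mouth [262.7 327.8] 0.71 [[ 1.0273 -0.27    0.132 ]]
gauge [219.9 156.1] 0.96 [[ 0.6284 -0.2112  0.    ]]
stylus 0.47 10458 [[ 0.525 -0.158  0.098]
 [ 0.529 -0.143  0.132]
 [ 0.534 -0.128  0.157]]
expected tip px [[202.93199468 350.46972905]]
top barrel [327.9 135. ] 0.56 [[ 0.622  -0.2015  0.28  ]]
side barrel [252.4 110.9] 0.85 [[ 0.6299 -0.2064  0.28  ]]
side barrel [142.4 314.3] 0.44 [[0.4031 0.5117 0.28  ]]
side stylus_tip [254.  139.5] 0.4 [[ 0.6208 -0.2054  0.17  ]]
[ 0.55999499 -0.14987851  0.11496617] [ 0.68298195 -0.18282668 -0.70718461]
```

View pics/w4.png

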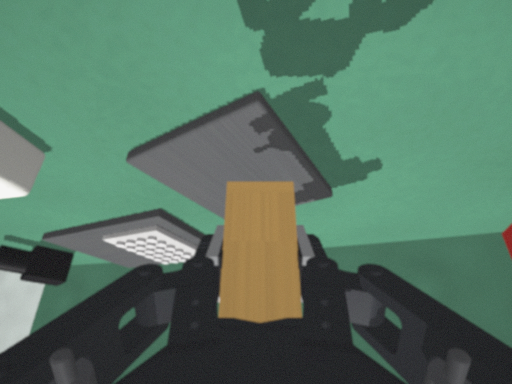

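```bash
cat > g.py <<'E'
from h import *
from scipy.optimize import least_squares
for n in("top","side"):
    im=cv2.imread(f"pics/{n}.png")[:,:,::-1].astype(int); d=np.load(n+"_d.npy"); C=cal(n)
    v,u=np.nonzero(d>0); o,dr=rays(n,np.c_[u,v],C); P=o+dr*d[v,u][:,None]; c=im[v,u]
    near=np.hypot(P[:,0]-.624,P[:,1]+.209)<.05
    blue=near&(c[:,2]>c[:,0]+50)&(c[:,2]>c[:,1]+30)
    B=P[blue]; print(n,"blue",len(B),np.percentile(B,[5,50,95],axis=0).round(4))
    top=B[B[:,2]>.343]; print("  cap z>.343",len(top),top.mean(0).round(4), len(top)>4 and cv2.minEnclosingCircle(top[:,:2].astype(np.float32)))
    side=B[(B[:,2]<.338)&(B[:,2]>.283)]
    if len(side)>8:
        f=least_squares(lambda x:np.hypot(side[:,0]-x[0],side[:,1]-x[1])-.017,[.624,-.209],loss="soft_l1",f_scale=.002); print("  barrel fit",len(side),f.x.round(4),f.cost)
    st=near&(P[:,2]>.175)&(P[:,2]<.27)&(np.hypot(P[:,0]-.624,P[:,1]+.209)<.02); print("  stylus pts",st.sum(),P[st].mean(0).round(4) if st.any() else "")
    ct=P[(P[:,2]>.354)&(P[:,2]<.375)&(np.hypot(P[:,0]-.717,P[:,1]+.18)<.03)]; print("  coltop",len(ct),ct.mean(0).round(4))
    col=P[(P[:,2]>.04)&(P[:,2]<.28)&(np.hypot(P[:,0]-.717,P[:,1]+.18)<.03)]
    f=least_squares(lambda x:np.hypot(col[:,0]-x[0],col[:,1]-x[1])-.014,[.717,-.18],loss="soft_l1",f_scale=.002); print("  col fit",len(col),f.x.round(4))
    # base plate top: fit 170x150 rectangle by area overlap
    g=(abs(P[:,2]-.014)<.006)&(np.hypot(P[:,0]-.657,P[:,1]+.198)<.16)&(np.ptp(c,axis=1)<28)
    G=P[g]; r=cv2.minAreaRect(G[:,:2].astype(np.float32)); print("  base",g.sum(),r)
E
python3 g.py
```

```text
top blue 113 [[ 0.6115 -0.2211  0.3456]
 [ 0.6247 -0.2085  0.3484]
 [ 0.6375 -0.195   0.3518]]
  cap z>.343 113 [ 0.6246 -0.2078  0.3485] ((0.6239641904830933, -0.20849084854125977), 0.016908181831240654)
  stylus pts 8 [ 0.6219 -0.2057  0.1887]
  coltop 84 [ 0.7201 -0.1817  0.3618]
  col fit 184 [ 0.7208 -0.1806]
  base 1565 ((0.6673183441162109, -0.2373875379562378), (0.16879764199256897, 0.2313091903924942), 15.072088241577148)
side blue 63 [[ 0.6133 -0.2193  0.3432]
 [ 0.6247 -0.2028  0.3493]
 [ 0.6374 -0.192   0.3528]]
  cap z>.343 60 [ 0.6242 -0.2048  0.3492] ((0.6256498694419861, -0.20510420203208923), 0.01764201931655407)
  stylus pts 44 [ 0.6264 -0.2081  0.2223]
  coltop 64 [ 0.7216 -0.1785  0.3625]
  col fit 471 [ 0.7244 -0.1824]
  base 1306 ((0.6691977977752686, -0.2339320182800293), (0.1676310896873474, 0.23322059214115143), 16.055227279663086)
```

```bash
cat > m.py <<'E'
from h import *
s=state(); T=R.from_quat(s["eef_rot"]).as_matrix(); ctr=np.array(s["tcp_pos"])-.021*T[:,2]; mouth=ctr+[0,0,.032]; print("predicted mouth",mouth.round(4))
for n in("top","side"):
    C=cal(n); im,d=get_image(n); v,u=np.nonzero(d>0); o,dr=rays(n,np.c_[u,v],C); P=o+dr*d[v,u][:,None]; c=im[v,u].astype(int)
    k=(np.linalg.norm(P-mouth,axis=1)<.05)&(c[:,0]>c[:,2]+60)
    Y=P[k&(abs(P[:,2]-mouth[2])<.008)]; r=cv2.minAreaRect(Y[:,:2].astype(np.float32)); print(n,k.sum(),len(Y),np.round(r[0],4),np.round(r[1],4),round(r[2],1),"z",np.median(Y[:,2]).round(4))
    for q in pinpoint(n,"hole_mouth")[:1]: print("  pin",round(q["score"],2),at_z(n,q["uv"],mouth[2],C).round(4))
    a,b=proj(n,mouth,C)[0].astype(int); save(n+"_m",cv2.resize(im[max(b-50,0):b+30,a-40:a+40],None,fx=6,fy=6,interpolation=cv2.INTER_CUBIC))
print(s["finger_gap"],np.round(s["ft_force"],1),s["clock"])
E
python3 m.py
```

```text
predicted mouth [ 0.5457 -0.146   0.1618]
top 104 72 [ 0.5433 -0.1449] [0.03   0.0332] 74.6 z 0.1588
  pin 0.53 [[ 0.5473 -0.1325  0.1618]]
side 76 52 [ 0.55   -0.1443] [0.0378 0.0276] 74.6 z 0.1605
  pin 0.66 [[ 0.5512 -0.1446  0.1618]]
0.03152826608412882 [ 0.6 -0.2 -1.4] 18.325
```

```bash
python3 - <<'E'
from h import *
s=state(); z=R.from_quat(s["eef_rot"]).as_matrix()[:,2]
move_straight([s["tcp_pos"][0],s["tcp_pos"][1],.103],feed=.06)
t=np.array([.6240,-.2083,.118])+.021*z; move_straight(t,feed=.08)
wait(.5); F=np.mean([(wait(.02),state()["ft_force"])[1] for _ in range(20)],0); print(F.round(2)); np.save("F0.npy",F); print(state()["tcp_pos"],state()["q"].round(2))
E
python3 m.py
```

```text
[ 0.14 -0.14 -1.49]
[ 0.63835281 -0.21217638  0.10314732] [ 0.82  0.64 -0.65  2.17  2.53  0.45 -0.73]
predicted mouth [ 0.624  -0.2083  0.15  ]
top 87 66 [ 0.6222 -0.2055] [0.0323 0.0331] 79.1 z 0.1471
  pin 0.21 [[0.3955 0.0164 0.15  ]]
side 63 45 [ 0.6316 -0.2093] [0.0353 0.0251] 67.8 z 0.1476
  pin 0.57 [[ 0.6261 -0.2003  0.15  ]]
0.03156261077808518 [ 0.4 -0.4 -1.9] 21.1083
```

View pics/side_m.png

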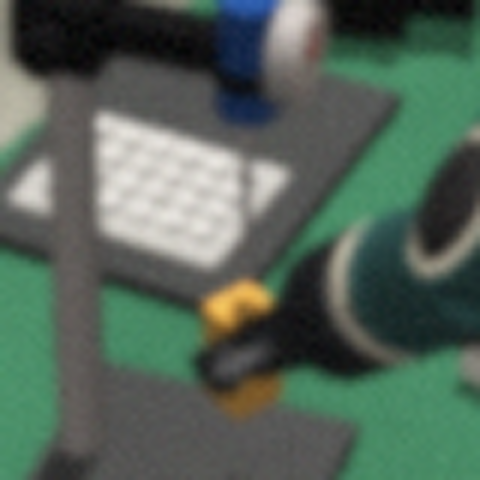

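```bash
cat > st.py <<'E'
from h import *
C=cal("side"); print("cam x axis",C[2][0].round(3))
im=np.mean([get_image("side")[0].astype(float) for _ in range(4)],0); g=im.mean(2)
s=state(); T=R.from_quat(s["eef_rot"]).as_matrix(); m=np.array(s["tcp_pos"])-.021*T[:,2]+[0,0,.032]
for z in np.arange(.19,.262,.008):
    a,b=proj("side",[m[0],m[1],z],C)[0]; r=int(round(b)); c0=int(round(a)); c=np.arange(c0-7,c0+8); row=g[r,c]
    bg=np.interp(c,[c[0],c[-1]],[np.median(row[:4]),np.median(row[-4:])]); w=np.clip(bg-row-8,0,None); w[abs(c-a)>5]=0
    print(round(z,3),"pred col",a.round(2),"row",r,"meas",(w@c/w.sum()).round(2) if w.sum()>20 else None,row.astype(int))
# yellow top face: extents vs projection
h=.016; y=np.radians(-15); e1=np.array([np.cos(y),np.sin(y),0])*h; e2=np.array([-np.sin(y),np.cos(y),0])*h
q=proj("side",[m+e1+e2,m+e1-e2,m-e1-e2,m-e1+e2],C); print("pred corners",q.round(1).tolist())
a,b=q.mean(0); r0=int(b)-12; sub=im[r0:r0+24,int(a)-14:int(a)+15]
yl=np.clip(sub[:,:,0]-sub[:,:,2]-40,0,None)
for i in range(24):
    w=yl[i]
    if w.sum()>100: print(r0+i,"L/R",[int(a)-14+k for k in np.nonzero(w>w.max()/2)[0][[0,-1]]],w.astype(int)[6:24])
E
python3 st.py
```

```text
cam x axis [-0.813 -0.582  0.008]
0.19 pred col 253.81 row 134 meas 254.15 [206 208 202 184 148 112  93  87  85  84  84  78  67  62  71]
0.198 pred col 253.85 row 132 meas 255.26 [193 195 204 210 198 169 126  97  87  86  86  85  82  74  64]
0.206 pred col 253.89 row 130 meas 255.75 [217 203 196 200 201 184 149 111  95  89  89  87  85  85  79]
0.214 pred col 253.93 row 128 meas 257.37 [209 213 213 210 202 181 152 139 141 129 106  89  88  87  86]
0.222 pred col 253.98 row 126 meas None [208 216 213 201 188 169 146 152 179 184 159 124  97  89  84]
0.23 pred col 254.02 row 124 meas 253.59 [200 203 210 218 217 196 159 149 178 200 201 183 151 117  94]
0.238 pred col 254.06 row 122 meas 253.4 [218 206 196 199 198 176 141 139 178 205 212 210 195 161 121]
0.246 pred col 254.1 row 120 meas 253.5 [214 221 220 214 203 183 149 142 164 176 169 152 134 115  98]
0.254 pred col 254.15 row 118 meas 254.96 [209 201 194 180 157 134 112  99  97  94  92  88  86  87  87]
pred corners [[246.8, 142.9], [254.2, 139.1], [260.4, 143.8], [253.0, 147.8]]
140 L/R [np.int64(252), np.int64(255)] [ 0  0  0  0  0  0 18 48 68 71 51 14  0  0  0  0  0  0]
141 L/R [np.int64(251), np.int64(256)] [  0   0   0   0  19  47  71  92  97 102  94  63  13   0   0   0   0   0]
142 L/R [np.int64(249), np.int64(256)] [  0   0  11  46  75  91  98 101 104 106 103  88  50   1   0   0   0   0]
143 L/R [np.int64(247), np.int64(257)] [  0   5  53  88 101 106 104  92  82  87  92  87  58  15   0   0   0   0]
144 L/R [np.int64(247), np.int64(256)] [  0  14  67 100 106 109  99  73  57  57  61  56  35   1   0   0   0   0]
145 L/R [np.int64(248), np.int64(252)] [  0   0  48  86 105 105  93  63  36  26  23  11   0   0   0   0   0   0]
146 L/R [np.int64(248), np.int64(252)] [ 0  0 20 58 81 89 77 48 16  0  0  0  0  0  0  0  0  0]
147 L/R [np.int64(248), np.int64(251)] [ 0  0  9 37 51 56 45 20  0  0  0  0  0  0  0  0  0  0]
```

```bash
cat > up.py <<'E'
from h import *
import sys
F0=np.load("F0.npy")
def force():
    wait(.15); return np.mean([(wait(.01),state()["ft_force"])[1] for _ in range(12)],0)-F0
def to(z):
    p=np.array(state()["tcp_pos"]); p[:2]=XY; p[2]=z; move_straight(p,feed=.04); F=force(); print(round(z,4),state()["tcp_pos"][2].round(4),F.round(2)); return F
XY=np.load("xy.npy")
E
python3 - <<'E'
from h import *
s=state(); np.save("xy.npy",np.array([.63835+.0013,-.21218-.0015]))
from up import *
for z in(.1031,.120,.126,.132,.140):
    if to(z)[2]<-1.5: print("early contact"); break
print(state()["clock"])
E
python3 st.py | head -9
```

```text
0.1031 0.1031 [-0.07  0.1   0.21]
0.12 0.1197 [ 0.13  0.   -0.02]
0.126 0.1259 [-0.15  0.11 -0.1 ]
0.132 0.1319 [-0.12  0.23 -0.05]
0.14 0.1399 [-0.29 -0.15 -0.07]
24.5333
cam x axis [-0.813 -0.582  0.008]
0.19 pred col 253.77 row 134 meas None [191 188 189 183 163 132 107 108 125 131 113  81  48  30  24]
0.198 pred col 253.81 row 132 meas None [190 194 202 205 198 176 144 132 141 141 123  92  65  43  30]
0.206 pred col 253.85 row 130 meas 255.57 [215 202 196 198 200 185 148 117 104  96  88  84  73  54  39]
0.214 pred col 253.89 row 128 meas None [210 213 213 209 201 180 149 138 142 129 105  88  81  72  53]
0.222 pred col 253.93 row 126 meas None [207 214 213 201 188 169 145 152 179 182 157 123  97  84  73]
0.23 pred col 253.97 row 124 meas 253.59 [199 203 210 217 217 195 157 147 175 198 200 183 150 115  92]
0.238 pred col 254.02 row 122 meas 253.4 [217 205 197 197 198 176 141 140 177 204 212 210 196 163 120]
0.246 pred col 254.06 row 120 meas 253.52 [212 219 221 213 204 183 148 139 162 174 166 151 135 117  97]
```

```bash
python3 - <<'E'
from up import *
z=.146; zc=None
while z<.158:
    F=to(z)
    if F[2]<-1.5: zc=z; break
    z+=.001
print("contact",zc,state()["clock"],state()["q"].round(2))
E
```

```text
0.146 0.1459 [-0.29  0.32  0.11]
0.147 0.147 [-0.36  0.13  0.02]
0.148 0.148 [-0.2   0.23 -0.16]
0.149 0.149 [-0.24  0.22 -0.24]
0.15 0.15 [-0.21  0.08 -0.09]
0.151 0.151 [-0.22 -0.1  -0.09]
0.152 0.152 [-0.24  0.17 -0.04]
0.153 0.153 [ 0.2   0.19 -0.23]
0.154 0.1538 [ 0.69  0.01 -2.46]
contact 0.154 29.2833 [ 0.8   0.51 -0.61  2.16  2.43  0.33 -0.69]
```

```bash
python3 - <<'E'
from up import *
for z in(.1575,.1615): to(z)
s=state(); print(s["finger_gap"],s["grip_force"],s["clock"],R.from_quat(s["eef_rot"]).as_matrix()[:,2].round(4), R.from_quat(s["eef_rot"]).as_matrix()[:,1].round(4),s["joint_velocities"].round(3))
im,_=get_image("wrist")
sd,_=get_image("side"); tp,_=get_image("top")
a=cv2.resize(im[150:],(512,234)); b=cv2.resize(sd[90:180,205:305],None,fx=4,fy=4,interpolation=cv2.INTER_CUBIC)
o=np.zeros((600,800,3),np.uint8); o[:360,:400]=b; o[:320,400:800]=cv2.resize(tp[100:180,280:380],(400,320)); o[365:599,:512]=a; save("fin",o)
E
```

```text
0.1575 0.1573 [-1.06  0.36 -2.47]
0.1615 0.1615 [-0.55  0.37 -3.19]
0.031087166705195617 59.608755419030786 30.2833 [ 0.683  -0.1829 -0.7071] [2.588e-01 9.659e-01 1.000e-04] [-0.001  0.002  0.001 -0.     0.001 -0.001 -0.002]
```

View pics/fin.png

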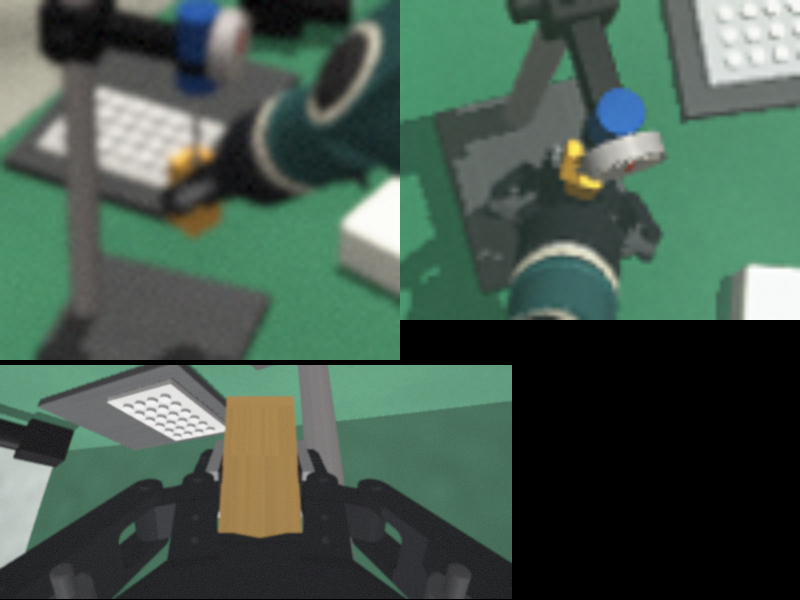

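```bash
python3 -c "
from h import *
wait(.5); print(hand_in(), state()['clock'])"
```

```text
the job is handed in; nothing more can be done
the job is handed in; nothing more can be done
```

The job is handed in: the spacer is still in the gripper, upright with the deep hole up, and the stylus is resting on the hole's bottom, lifted about 8 mm. That lift comes from the travel after contact and a 3.2 N push; the clock read about 30 s and nothing else on the bench was touched.

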